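# Seat the filter funnel on the vacuum pump

### The job

Take the funnel with the tapered foot from its stand and lower it gently into the rubber seat on top of the filtration pump; once its foot touches the rubber, let go so that it drops home into the taper and centres itself. Then press its knob straight down, firmly but gently, until the seat has sunk fully and you feel the hard stop, hold that push for about a second, and leave the funnel standing upright. Leave the straight-footed funnel and everything else on the bench alone.

Things in the scene. Friction and masses are not known exactly. Their poses are not given: they have to be found in the camera images.
- funnel_centre (a point): The funnel to use: a closed round steel filter funnel, 0.2 to 0.4 kg, loose, upright in one of the stand's two rings. Tapered foot 36 mm high, 20 mm across at its flat end, 52 mm at the bowl; bowl a cylinder 52 mm across, 50 mm high (rim 53 mm near its top). Grip it round the bowl. Point: on the axis, half-way up the bowl, 61 mm above the foot's end, 25 mm below the bowl's top; z up the axis.
- funnel_knob (a point): Centre of the flat top of that funnel's knob, the place to press: a black round knob on the lid, 26 mm across, 16 mm high. On the funnel's axis, 41 mm above its centre point, 102 mm above the foot's end.
- turret_top (a point): Filtration pump: a fixed white box 170 x 150 x 70 mm with an open upright steel tube (turret, 80 mm across, 45 mm high) on its middle. Point: centre of the tube's upper rim, 115 mm above the bench; z up, x along the 170 mm side. The rubber seat in the tube was pushed in by hand: its axis is anywhere up to 5.5 mm to the side of this point and its height differs by 2 mm either way, both unmeasured.
- seat (a joint): The black rubber seat: a tapered cup matching the foot, open below, mouth 46 mm across, taper 22 mm deep, flange 61 mm. Value in m: how far it has sunk, 0 up, 0.010 home on a rigid stop; starts at 0 to 0.003. It slides down under about 8 N (more than the funnel weighs) and stays where left. At the stop keep pushing with 13 to 18 N for a second; over 20 N may damage it. Keep the fingers off the rubber.
- pump: The pump's box; origin at the centre of its underside, turret on its vertical axis. The seat's mouth stands about 12 mm above the turret's rim when up, 2 mm when home. A nested funnel's bowl starts 7 mm above the mouth, so its centre point is about 44 mm above the rim with the seat up and 34 mm with it home, 3 mm more or less.
- stand: Fixed grey plate 90 x 200 x 8 mm with two parking rings 120 mm apart along its y, each 45 mm across, rising 14 mm above the plate, holding the two funnels by their feet (36 mm hole, loose). Which ring holds which funnel varies. Origin: centre of the underside.
- straight_funnel_centre (a point): The other steel funnel: same bowl and knob, but a straight round foot 26 mm across and 36 mm high. Point half-way up its bowl. It stays in its ring.
- beaker: Empty glass beaker, 66 mm across, 85 mm high; centre of its underside. Leave alone.
- dishes: Two stacked culture dishes, 94 mm across, 32 mm high; centre of the underside. Leave alone.
- wash_bottle: White bottle, 60 mm across, 150 mm high; centre of its underside. Leave alone.
- slide_box: Flat blue slide box 55 x 140 x 35 mm; centre of its underside. Leave alone.
- spatula: Small spatula lying flat, 170 mm long. Leave alone.
- stain_jar: Amber jar, 56 mm across, 75 mm high; centre of its underside. Leave alone.
Mind the look-alikes: they are no part of the job. What is shaped like the part that bears funnel_centre but yellow is not meant.

How it is judged:
By the outcome, as a careful person would: the job done as asked, in the order asked, and still so for the second after the job is handed in, with the robot touching nothing.
It also fails if it takes over 67 s, if anything falls off the work surface, if the arm or the gripper's body presses on something with over 40 N, if the wrist force passes 120 N, or if a joint passes its speed limit or range.

### The arm

A 7-joint arm with a two-finger parallel gripper is mounted at the origin on the work surface. World frame = base frame: x ahead of the robot, y to its left, z up, the work surface at z = 0. Lengths are in m, angles in rad, forces in N, time in s.
With the tool pointing down it reaches from about 0.35 to 0.775 m from the base axis. Payload 3.1 kg.
Tool frame: the origin (TCP) lies at the very end of the fingers, on their centre line; the grasp point (between the pads) lies 19 mm behind it (tcp_to_grasp is the distance from the TCP to the grasp point, in m); z points along the fingers, y is the line along which they close (so a half turn about z gives the same grasp; the last joint's range is limited). The gripper opens to 85 mm and grips with 20 to 120 N. Pads are 22 mm wide; open, the fingers measure 114 mm over their backs; the gripper's body (76 mm by 85 mm) begins 54 mm behind the grasp point. The pads swing forward as they close: fully open they stand 13 mm farther back than shut.
Start: joints at [-1.223, 0.311, 0.014, 1.512, -0.004, 1.319, -0.027], TCP at [0.209, 0.509, 0.231] pointing down, gripper open.
Joint ranges: [-2.7, 2.7], [-0.3, 1.91], [-1.27, 1.3], [0.12, 2.57], [-1.44, 4.58], [0.2, 2.03], [-3.05, 3.05]. Speed limits (rad/s): [2.79, 2.79, 3.14, 3.14, 3.14, 3.14, 3.14].

### API

Orientations are given as a unit quaternion [x, y, z, w].
In Python, from station import * gives the robot as it stands.
- The arm moves only by the shell command python3 -m handwheel 'ROWS' [FORCE]. ROWS is JSON, a list of rows, each an object with "linear": the shift along the tool's x, y, z in mm, a list of three; "twist": the turn about the tool's z in degrees; "gripper": the closure, from 0 (fully open) to 1 (shut). In form: [{"linear": [tx, ty, tz], "twist": twist, "gripper": gripper}, ...]. A call has 1 to 20 rows; each row is the pose to reach, as a shift and turn from the pose commanded when the call began, along the tool's axes at that moment; what a row does not reach only later rows make up. A row lasts 1/12 s, in which the tool goes at most 41.7 mm and 7.16 degrees, less where a joint would pass 70% of its speed; a pose out of reach is approached as far as the arm can. A call with a gripper value outside its range is refused whole. The fingers move at their own pace and stop on an object; FORCE is the grip in N (left out, the last holds). Time passes only in rows, so rows that repeat a pose let the fingers close. It gives the time, the measured TCP pose, the force, the opening and the grip force at its end, in the units of the state.
- get_state(): the state, without advancing time (a new reading comes with each control period).
- camera(name): name is "scene" or "top" or "wrist"; returns a dict with "frame" (400x640x3 uint8, red, green, blue), "range_z" (400x640 float32, m along the optical axis (not along the pixel's ray), 0 where there is no reading), "K" (3x3 intrinsics, pixels), "pose" (4x4, takes a point from camera to world coordinates); the wrist camera has in their place "hand_eye" (4x4, takes a point from camera to tool coordinates, whose origin is the TCP and whose axes are the flange's). Camera axes: x right, y down, z forward; pixel columns grow to the right and rows downward; lengths in m; the calibration is good to about 2 mm. A picture is of the moment at which its call begins: read the wrist's pose just before it.
- hand_in(): hands the job in; it is judged then, once.
The state is a dict: "time": time; "q": joint angles; "joint_vel": joint speeds; "joint_efforts": joint torques, N m; "ee_pos": TCP position; "ee_rot": TCP orientation; "force": force on the tool from outside, world axes, zero at the start; "moment": the same for the moment, N m; "finger_gap": finger opening in m; "finger_force": force on a finger pad.
Only numpy, scipy, OpenCV 4.12 (cv2) and the standard library are available. Lean on these libraries where they do the work, as an engineer would, in place of code of your own. Each camera call takes 0.05 s, during which the arm holds its last target. There are 200 camera calls.

## Working session

There is one attempt and no reset: what is moved stays moved. The work goes in short steps, Python scripts to look and compute and a shell command to move; the robot and the scene stay as the last step left them, time stands still between calls to the robot, and variables do not carry over. Pictures are saved under pics/ and viewed, at most 10 in all, crops included, and the job is handed in when it is done.

```bash
mkdir -p pics; ls; python3 - <<'E'
from station import *
import cv2,numpy as np
s=get_state();print(s)
for n in ["scene","top"]:
    c=camera(n);np.savez(f"pics/{n}.npz",**c)
    cv2.imwrite(f"pics/{n}0.png",c["frame"][:,:,::-1]);print(n,c["K"],c["pose"])
E
```

```text
pics
{'time': 0.0, 'q': array([-1.22272991,  0.31174974,  0.01397416,  1.51309782, -0.00438893,
        1.3192278 , -0.02721614]), 'joint_vel': array([0.0004351 , 0.00146279, 0.00207077, 0.00050594, 0.00128362,
       0.00097308, 0.00096341]), 'joint_efforts': array([-1.07939036e-04, -3.79922462e+01,  1.45911053e-01, -2.30594409e+01,
        1.21182998e-02,  1.37125360e-02,  9.64962936e-07]), 'ee_pos': array([0.20868089, 0.50805202, 0.2301914 ]), 'ee_rot': array([ 1.93612462e-01,  9.81077322e-01, -1.21189430e-03, -1.85796572e-04]), 'force': array([ 0.57557901, -0.36321956,  0.77316607]), 'moment': array([-0.03193556,  0.01512852,  0.01910108]), 'finger_force': 0.0, 'finger_gap': 0.08505094331258536}
scene [[470.6379871    0.         323.11481187]
 [  0.         470.6379871  202.93115685]
 [  0.           0.           1.        ]] [[ 0.87271149  0.34474105 -0.34572859  1.00523146]
 [ 0.48808414 -0.59834966  0.63541447 -0.798572  ]
 [ 0.01218686 -0.72327816 -0.69044927  0.9840232 ]
 [ 0.          0.          0.          1.        ]]
top [[493.9579205    0.         322.57566785]
 [  0.         493.9579205  193.89239139]
 [  0.           0.           1.        ]] [[-1.29490854e-02 -9.96393405e-01  8.38600247e-02  4.49927820e-01]
 [-9.99912906e-01  1.31173017e-02  1.45522660e-03 -1.18551210e-02]
 [-2.54999543e-03 -8.38338771e-02 -9.96476482e-01  1.58268166e+00]
 [ 0.00000000e+00  0.00000000e+00  0.00000000e+00  1.00000000e+00]]
```

View pics/scene0.png

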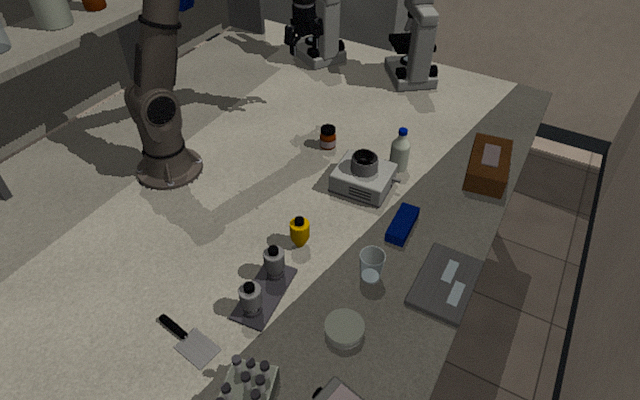

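View pics/top0.png

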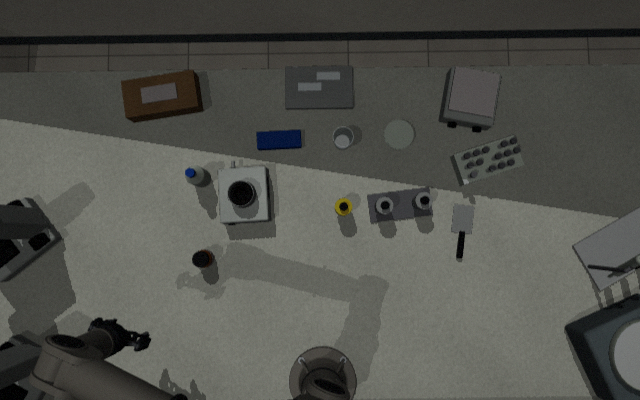

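Scene: stand with two steel funnels at (274,262) and (250,298), yellow decoy at (300,231), pump turret at (365,160). Top: funnels at (385,205), (423,201), turret (242,193). Next I need to tell the feet apart.

```bash
cat > h.py <<'E'
import numpy as np
def ray_plane(K,T,uv,z):
    uv=np.atleast_2d(uv).astype(float)
    d=np.c_[uv,np.ones(len(uv))]@np.linalg.inv(K).T@T[:3,:3].T
    o=T[:3,3]; return o+d*((z-o[2])/d[:,2])[:,None]
def cloud(c,T):
    v,u=np.mgrid[:400,:640]; z=c["range_z"]
    p=np.stack([u*z,v*z,z],-1)@np.linalg.inv(c["K"]).T
    return p@T[:3,:3].T+T[:3,3]
E
python3 - <<'E'
import cv2,numpy as np
from h import *
c=np.load("pics/scene.npz");f=c["frame"][:,:,::-1]
a=cv2.resize(f[235:330,220:310],None,fx=6,fy=6,interpolation=cv2.INTER_CUBIC)
cv2.imwrite("pics/crop1.png",np.clip(a*1.6,0,255).astype(np.uint8))
c=np.load("pics/top.npz");P=cloud(c,c["pose"])
f=c["frame"].astype(int)
for n,(u,v) in dict(f1=(385,205),f2=(423,201),turret=(242,193),yellow=(343,207)).items():
    w=P[v-22:v+23,u-22:u+23].reshape(-1,3);
    g=f[v-22:v+23,u-22:u+23].reshape(-1,3)
    for lo,hi in [(.003,.02),(.06,.085),(.09,.112),(.108,.122),(.122,.135)]:
        m=(w[:,2]>lo)&(w[:,2]<hi)
        if m.sum()>5: print(n,lo,hi,m.sum(),((w[m].max(0)+w[m].min(0))/2).round(4),w[m].mean(0).round(4),np.ptp(w[m],0).round(3))
E
```

```text
f1 0.003 0.02 920 [ 0.5447 -0.2092  0.0112] [ 0.5442 -0.2168  0.0076] [0.143 0.144 0.016]
f1 0.06 0.085 16 [ 0.5345 -0.1782  0.0735] [ 0.5312 -0.1752  0.0722] [0.037 0.017 0.021]
f1 0.09 0.112 193 [ 0.5391 -0.1944  0.1009] [ 0.54   -0.1945  0.0976] [0.049 0.049 0.022]
f1 0.108 0.122 43 [ 0.5397 -0.1956  0.1128] [ 0.54   -0.1947  0.1118] [0.021 0.024 0.009]
f2 0.003 0.02 735 [ 0.5561 -0.3305  0.0112] [ 0.5526 -0.3106  0.0072] [0.143 0.145 0.016]
f2 0.06 0.085 23 [ 0.5507 -0.2969  0.0737] [ 0.5468 -0.294   0.0738] [0.042 0.018 0.022]
f2 0.09 0.112 211 [ 0.5528 -0.3143  0.101 ] [ 0.5526 -0.3131  0.0981] [0.049 0.052 0.022]
f2 0.108 0.122 44 [ 0.5531 -0.3136  0.1119] [ 0.5533 -0.3132  0.1107] [0.021 0.022 0.008]
turret 0.06 0.085 1569 [0.584  0.2383 0.0724] [0.5832 0.237  0.0698] [0.138 0.138 0.025]
turret 0.09 0.112 124 [0.5802 0.2363 0.1013] [0.5793 0.2343 0.1042] [0.078 0.079 0.021]
turret 0.108 0.122 221 [0.5811 0.2366 0.115 ] [0.5791 0.236  0.1155] [0.076 0.079 0.014]
turret 0.122 0.135 124 [0.5756 0.2324 0.1264] [0.5805 0.233  0.1252] [0.066 0.06  0.009]
yellow 0.003 0.02 321 [ 0.5403 -0.0749  0.0075] [ 0.5401 -0.0728  0.005 ] [0.143 0.143 0.009]
yellow 0.06 0.085 88 [ 0.5386 -0.0714  0.0806] [ 0.5384 -0.0713  0.0825] [0.049 0.049 0.009]
yellow 0.09 0.112 71 [ 0.5394 -0.0696  0.0982] [ 0.5387 -0.0707  0.0993] [0.045 0.045 0.016]
```

View pics/crop1.png

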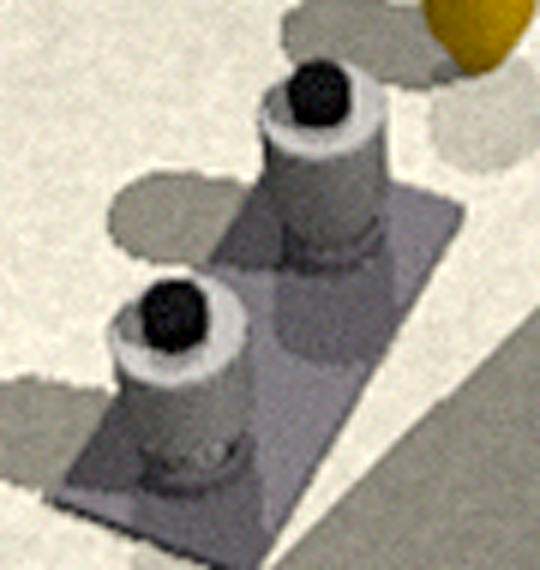

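```bash
cat >> h.py <<'E'
from scipy.spatial.transform import Rotation as Ro
def toolT(s):
    T=np.eye(4);T[:3,:3]=Ro.from_quat(s["ee_rot"]).as_matrix();T[:3,3]=s["ee_pos"];return T
def shift(s,p): # world target -> tool-axis mm
    return ((np.asarray(p)-s["ee_pos"])@toolT(s)[:3,:3]*1000).round(1)
E
python3 - <<'E'
from station import *
from h import *
s=get_state();c=camera("wrist");print(c["K"],c["hand_eye"].round(4))
print(toolT(s).round(3))
for p in [(.45,-.1,.25),(.40,-.25,.2),(.54,-.08,.2)]: print(p,shift(s,p))
E
```

```text
[[310.12691373   0.         316.05788941]
 [  0.         310.12691373 197.6296799 ]
 [  0.           0.           1.        ]] [[-0.000e+00 -9.535e-01 -3.015e-01  7.700e-02]
 [ 1.000e+00 -3.000e-04  9.000e-04 -1.000e-04]
 [-1.000e-03 -3.015e-01  9.535e-01 -1.430e-01]
 [ 0.000e+00  0.000e+00  0.000e+00  1.000e+00]]
[[-0.925  0.38  -0.001  0.209]
 [ 0.38   0.925 -0.002  0.508]
 [-0.    -0.002 -1.     0.23 ]
 [ 0.     0.     0.     1.   ]]
(0.45, -0.1, 0.25) [-454.2 -470.9  -18.6]
(0.4, -0.25, 0.2) [-465.  -628.5   31.7]
(0.54, -0.08, 0.2) [-529.9 -418.1   31.3]
```

```bash
python3 -m handwheel '[{"linear":[-378,-286,0],"twist":0,"gripper":0},{"linear":[-378,-286,0],"twist":0,"gripper":0},{"linear":[-378,-286,0],"twist":0,"gripper":0},{"linear":[-378,-286,0],"twist":0,"gripper":0},{"linear":[-378,-286,0],"twist":0,"gripper":0},{"linear":[-378,-286,0],"twist":0,"gripper":0},{"linear":[-378,-286,0],"twist":0,"gripper":0},{"linear":[-378,-286,0],"twist":0,"gripper":0},{"linear":[-378,-286,0],"twist":0,"gripper":0},{"linear":[-378,-286,0],"twist":0,"gripper":0},{"linear":[-455,-579,100],"twist":0,"gripper":0},{"linear":[-455,-579,100],"twist":0,"gripper":0},{"linear":[-455,-579,100],"twist":0,"gripper":0},{"linear":[-455,-579,100],"twist":0,"gripper":0},{"linear":[-455,-579,100],"twist":0,"gripper":0},{"linear":[-455,-579,100],"twist":0,"gripper":0},{"linear":[-455,-579,100],"twist":0,"gripper":0},{"linear":[-455,-579,100],"twist":0,"gripper":0},{"linear":[-455,-579,100],"twist":0,"gripper":0},{"linear":[-455,-579,100],"twist":0,"gripper":0}]' 40
python3 - <<'E'
from station import *
from h import *
import cv2
s=get_state();c=camera("wrist");np.savez("pics/w1.npz",T=toolT(s)@c["hand_eye"],**c)
cv2.imwrite("pics/w1.png",np.clip(c["frame"][:,:,::-1]*1.5,0,255).astype(np.uint8));print(s["ee_pos"])
E
```

```text
time: 1.82
ee_pos: [0.4069, -0.2072, 0.1303]
ee_rot: [0.199, 0.98, -0.003, -0.001]
force: [-0.0, -0.6, 0.7]
finger_gap: 0.0856
finger_force: 0.0
[ 0.40691174 -0.20716207  0.13025812]
```

View pics/w1.png

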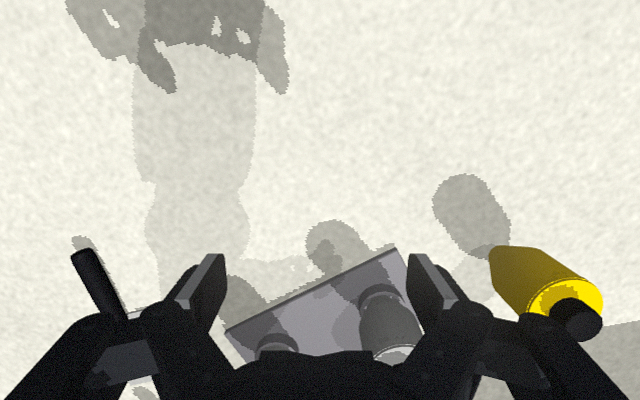

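```bash
python3 -m handwheel '[{"linear":[-20,-40,0],"twist":0,"gripper":0},{"linear":[-30,-80,10],"twist":0,"gripper":0},{"linear":[-40,-115,20],"twist":0,"gripper":0},{"linear":[-40,-115,20],"twist":0,"gripper":0},{"linear":[-40,-115,20],"twist":0,"gripper":0}]'
python3 - <<'E'
from station import *
from h import *
import cv2
s=get_state();c=camera("wrist");np.savez("pics/w2.npz",T=toolT(s)@c["hand_eye"],**c)
cv2.imwrite("pics/w2.png",np.clip(c["frame"][:,:,::-1]*1.5,0,255).astype(np.uint8)[180:]);print(s["ee_pos"])
E
```

```text
time: 2.28
ee_pos: [0.4019, -0.3226, 0.1107]
ee_rot: [0.196, 0.981, -0.0, -0.001]
force: [0.8, 1.2, -0.6]
finger_gap: 0.0851
finger_force: 0.0
[ 0.40187386 -0.32257358  0.11066322]
```

View pics/w2.png

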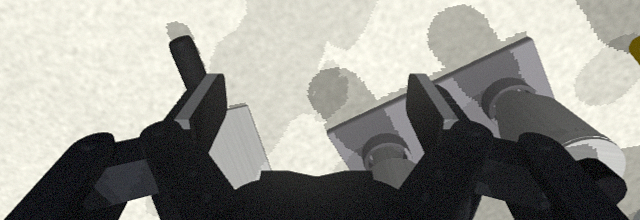

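```bash
python3 - <<'E'
import numpy as np,cv2
f=np.load("pics/w2.npz")["frame"][:,:,::-1]
a=np.clip(f[245:385,320:640]*2.2,0,255).astype(np.uint8)
cv2.imwrite("pics/w2c.png",cv2.resize(a,None,fx=2.5,fy=2.5,interpolation=cv2.INTER_CUBIC))
E
```

```text
(no output)
```

View pics/w2c.png

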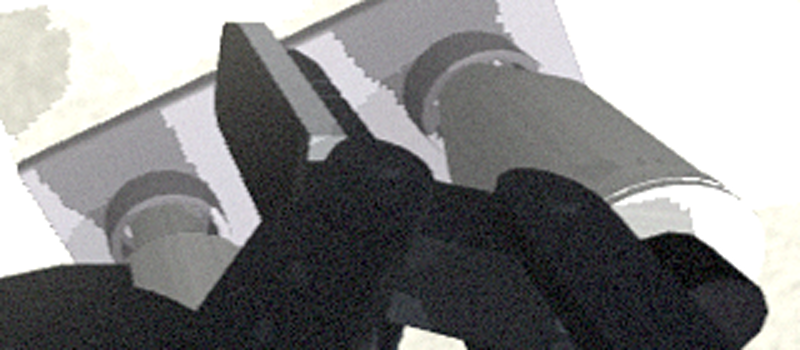

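f1 (right in the crop, ring at (480,90)) runs cone-to-cylinder smoothly; f2 (left) has a step to a narrow neck. So f1 at (0.540, −0.195) is the tapered one.

```bash
python3 - <<'E'
from station import *
from h import *
s=get_state()
for z in (.19,.13): print(shift(s,(.54,-.195,z)))
E
```

```text
[-78.7 168.  -79. ]
[-78.8 167.9 -19. ]
```

```bash
python3 -m handwheel '[{"linear":[0,0,-40],"twist":0,"gripper":0},{"linear":[0,0,-80],"twist":0,"gripper":0},{"linear":[-16,34,-80],"twist":0,"gripper":0},{"linear":[-32,68,-80],"twist":0,"gripper":0},{"linear":[-48,102,-80],"twist":0,"gripper":0},{"linear":[-64,136,-80],"twist":0,"gripper":0},{"linear":[-79,168,-80],"twist":0,"gripper":0},{"linear":[-79,168,-80],"twist":0,"gripper":0},{"linear":[-79,168,-80],"twist":0,"gripper":0},{"linear":[-79,168,-80],"twist":0,"gripper":0}]'
python3 - <<'E'
from station import *
from h import *
import cv2
s=get_state();c=camera("wrist");T=toolT(s)@c["hand_eye"];P=cloud(c,T)
print(s["ee_pos"],shift(s,(.54,-.195,.048)))
d=np.hypot(P[...,0]-.54,P[...,1]+.195)
for lo,hi in [(.086,.1),(.103,.118)]:
    m=(d<.04)&(P[...,2]>lo)&(P[...,2]<hi)&(c["range_z"]>0)
    if m.sum(): w=P[m];print(m.sum(),w.min(0),w.max(0),w.mean(0))
E
```

```text
time: 3.17
ee_pos: [0.5401, -0.1936, 0.1914]
ee_rot: [0.192, 0.981, 0.0, -0.0]
force: [0.1, 0.0, 0.5]
finger_gap: 0.0855
finger_force: 0.0
[ 0.54006494 -0.19362339  0.19137083] [ -0.6  -1.4 143.4]
2309 [ 0.51196308 -0.22057369  0.0864397 ] [ 0.56476568 -0.16767662  0.09984202] [ 0.53517665 -0.1926187   0.09422404]
866 [ 0.5256399  -0.20673997  0.10308916] [ 0.55084276 -0.18133464  0.11232094] [ 0.53723665 -0.19362186  0.110017  ]
```

```bash
python3 -m handwheel '[{"linear":[1.5,-1,35],"twist":0,"gripper":0},{"linear":[1.5,-1,65],"twist":0,"gripper":0},{"linear":[1.5,-1,90],"twist":0,"gripper":0},{"linear":[1.5,-1,115],"twist":0,"gripper":0},{"linear":[1.5,-1,135],"twist":0,"gripper":0},{"linear":[1.5,-1,143],"twist":0,"gripper":0},{"linear":[1.5,-1,143],"twist":0,"gripper":0},{"linear":[1.5,-1,143],"twist":0,"gripper":0},{"linear":[1.5,-1,143],"twist":0,"gripper":1},{"linear":[1.5,-1,143],"twist":0,"gripper":1},{"linear":[1.5,-1,143],"twist":0,"gripper":1},{"linear":[1.5,-1,143],"twist":0,"gripper":1},{"linear":[1.5,-1,143],"twist":0,"gripper":1},{"linear":[1.5,-1,143],"twist":0,"gripper":1},{"linear":[1.5,-1,143],"twist":0,"gripper":1},{"linear":[1.5,-1,143],"twist":0,"gripper":1}]' 40
```

```text
time: 4.55
ee_pos: [0.5397, -0.1963, 0.05]
ee_rot: [0.193, 0.981, 0.0, 0.002]
force: [-0.4, 1.2, 6.5]
finger_gap: 0.0512
finger_force: 40.9
```

```bash
python3 -m handwheel '[{"linear":[0,0,-15],"twist":0,"gripper":1},{"linear":[0,0,-50],"twist":0,"gripper":1},{"linear":[0,0,-90],"twist":0,"gripper":1},{"linear":[0,0,-130],"twist":0,"gripper":1},{"linear":[0,10,-170],"twist":0,"gripper":1},{"linear":[2,35,-190],"twist":0,"gripper":1},{"linear":[6,70,-200],"twist":0,"gripper":1},{"linear":[10,110,-200],"twist":0,"gripper":1},{"linear":[14,150,-200],"twist":0,"gripper":1},{"linear":[17,190,-200],"twist":0,"gripper":1},{"linear":[20,230,-200],"twist":0,"gripper":1},{"linear":[24,270,-200],"twist":0,"gripper":1},{"linear":[28,310,-200],"twist":0,"gripper":1},{"linear":[31,350,-200],"twist":0,"gripper":1},{"linear":[34,385,-200],"twist":0,"gripper":1},{"linear":[37,408,-200],"twist":0,"gripper":1},{"linear":[37,416,-200],"twist":0,"gripper":1},{"linear":[37,416,-200],"twist":0,"gripper":1},{"linear":[37,416,-200],"twist":0,"gripper":1},{"linear":[37,416,-200],"twist":0,"gripper":1}]' 40
python3 - <<'E'
from station import *
from h import *
import cv2
s=get_state();c=camera("wrist");T=toolT(s)@c["hand_eye"];np.savez("pics/w3.npz",T=T,**c);P=cloud(c,T)
print(s["ee_pos"],s["finger_gap"],s["force"])
d=np.hypot(P[...,0]-.581,P[...,1]-.2365);ok=c["range_z"]>0
for lo,hi in [(.066,.074),(.11,.119),(.121,.132)]:
    m=ok&(d<.06)&(P[...,2]>lo)&(P[...,2]<hi)
    if m.sum(): w=P[m];print(m.sum(),(w.min(0)+w.max(0))/2,np.ptp(w,0),w.mean(0))
cv2.imwrite("pics/w3.png",np.clip(c["frame"][:,:,::-1]*1.8,0,255).astype(np.uint8))
E
```

```text
time: 6.22
ee_pos: [0.662, 0.1993, 0.2479]
ee_rot: [0.195, 0.981, -0.002, -0.0]
force: [0.7, -1.0, -3.0]
finger_gap: 0.0517
finger_force: 43.0
[0.66201736 0.19934211 0.24794052] 0.05168285873521472 [ 0.65742014 -0.98267272 -2.95450588]
6673 [0.58095619 0.23650284 0.07081825] [0.11987198 0.11985179 0.00634956] [0.58316481 0.23557708 0.07069452]
2027 [0.57955524 0.2385219  0.11449336] [0.07952238 0.0794841  0.0089835 ] [0.57632887 0.23801339 0.11484749]
2593 [0.5772713  0.23483925 0.12422127] [0.06098412 0.06068438 0.00644106] [0.57601161 0.23517687 0.12459885]
```

View pics/w3.png

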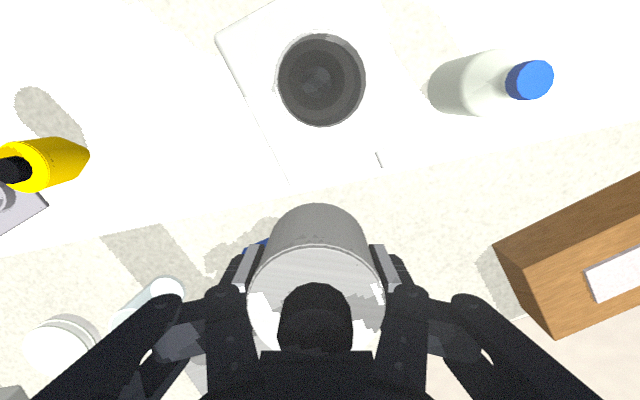

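Held funnel centred at (316,330); seat flange seen at (321,80), 61 mm, centre (0.5773, 0.2348), top 0.125. Now the funnel's offset in the hand.

```bash
python3 - <<'E'
from station import *
from h import *
c=np.load("pics/w3.npz");P=cloud(c,c["hand_eye"]);ok=c["range_z"]>0
u=(np.hypot(P[...,0],P[...,1])<.045)&ok
f=c["frame"].astype(int).sum(-1)
for lo,hi in [(-.063,-.057),(-.048,-.03),(-.03,.0)]:
    m=u&(P[...,2]>lo)&(P[...,2]<hi)&(((f<90) if hi<-.05 else f>90))
    v,uu=np.nonzero(m);w=P[m]
    print(lo,m.sum(),w.min(0).round(4),w.max(0).round(4),w.mean(0).round(4),uu.min(),uu.max(),v.min(),v.max())
s=get_state();print(shift(s,(.5773,.2348,.19)),shift(s,(.5773,.2348,.14)))
E
```

```text
-0.063 3501 [-0.0063 -0.0443 -0.063 ] [ 0.0158  0.045  -0.057 ] [ 0.0064 -0.0014 -0.0599] 181 452 300 357
-0.048 10639 [-0.018  -0.0443 -0.048 ] [ 0.0289  0.0445 -0.03  ] [ 0.0119  0.0005 -0.0427] 194 439 230 350
-0.03 3634 [ 0.006  -0.0391 -0.03  ] [ 0.0282  0.0398 -0.    ] [ 0.0187  0.0006 -0.0178] 223 410 206 278
[92.   0.4 58.3] [ 92.    0.5 108.3]
```

```bash
python3 -m handwheel '[{"linear":[30,0,0],"twist":0,"gripper":1},{"linear":[60,0.5,20],"twist":0,"gripper":1},{"linear":[80,0.5,40],"twist":0,"gripper":1},{"linear":[90,0.5,55],"twist":0,"gripper":1},{"linear":[90,0.5,70],"twist":0,"gripper":1},{"linear":[90,0.5,80],"twist":0,"gripper":1},{"linear":[90,0.5,88],"twist":0,"gripper":1},{"linear":[90,0.5,92],"twist":0,"gripper":1},{"linear":[90,0.5,92],"twist":0,"gripper":1},{"linear":[90,0.5,92],"twist":0,"gripper":1},{"linear":[90,0.5,92],"twist":0,"gripper":1}]' 40
python3 - <<'E'
from station import *
from h import *
s=get_state();print(s["ee_pos"],s["force"],shift(s,(.5773,.2348,.14)))
E
```

```text
time: 7.18
ee_pos: [0.5802, 0.237, 0.1573]
ee_rot: [0.194, 0.981, 0.0, 0.001]
force: [-0.2, -0.5, -3.9]
finger_gap: 0.0512
finger_force: 43.2
[0.58017167 0.2369801  0.15728721] [-0.21149801 -0.51673252 -3.92761079] [ 1.9 -3.1 17.3]
```

```bash
python3 - <<'E'
from station import *
from h import *
r=[]
for i in range(6):
    camera("wrist");s=get_state();r.append(np.r_[shift(s,(.5773,.2348,.14)),s["force"]])
print(np.array(r).round(1),np.mean(r,0).round(2))
E
```

```text
[[ 1.7 -3.2 17.3 -0.4 -0.7 -3.7]
 [ 1.5 -3.3 17.2  0.8  1.1 -4.1]
 [ 1.3 -3.3 17.   0.1 -0.2 -3.5]
 [ 1.1 -3.3 16.9  1.   0.6 -3.9]
 [ 1.  -3.2 16.7 -0.4  0.5 -4.2]
 [ 0.8 -3.2 16.6  1.3 -1.2 -4.1]] [ 1.23 -3.25 16.95  0.39  0.02 -3.9 ]
```

```bash
python3 -m handwheel '[{"linear":[-1.5,-3,0],"twist":0,"gripper":1},{"linear":[-1.5,-3,2],"twist":0,"gripper":1},{"linear":[-1.5,-3,4],"twist":0,"gripper":1},{"linear":[-1.5,-3,5],"twist":0,"gripper":1},{"linear":[-1.5,-3,5],"twist":0,"gripper":1},{"linear":[-1.5,-3,5],"twist":0,"gripper":1},{"linear":[-1.5,-3,5],"twist":0,"gripper":1},{"linear":[-1.5,-3,5],"twist":0,"gripper":1}]' 40
cat > r.py <<'E'
from station import *
from h import *
r=[]
for i in range(3):
    camera("wrist");s=get_state();r.append(np.r_[shift(s,(.5773,.2348,.1375)),s["force"],s["ee_pos"][2]*1000,s["finger_gap"]*1000])
print(np.array(r).round(1)[-1],np.mean(r,0).round(2),s["time"])
E
python3 r.py
```

```text
time: 8.15
ee_pos: [0.5794, 0.234, 0.1514]
ee_rot: [0.194, 0.981, 0.0, 0.0]
force: [0.0, 0.2, -3.9]
finger_gap: 0.0511
finger_force: 43.2
[  2.2  -0.   13.9   0.8   0.4  -3.5 151.4  51.2] [ 2.2300e+00 -7.0000e-02  1.3900e+01  7.6000e-01  3.0000e-01 -4.0500e+00
  1.5139e+02  5.1250e+01] 8.3
```

Aligned. Step down toward contact.

```bash
python3 -m handwheel '[{"linear":[0,0,1.5],"twist":0,"gripper":1},{"linear":[0,0,3],"twist":0,"gripper":1},{"linear":[0,0,4.5],"twist":0,"gripper":1},{"linear":[0,0,6],"twist":0,"gripper":1},{"linear":[0,0,7],"twist":0,"gripper":1},{"linear":[0,0,8],"twist":0,"gripper":1},{"linear":[0,0,8],"twist":0,"gripper":1},{"linear":[0,0,8],"twist":0,"gripper":1}]' 40;python3 r.py
python3 -m handwheel '[{"linear":[0,0,0.5],"twist":0,"gripper":1},{"linear":[0,0,1],"twist":0,"gripper":1},{"linear":[0,0,1.5],"twist":0,"gripper":1},{"linear":[0,0,1.5],"twist":0,"gripper":1}]' 40;python3 r.py
```

```text
time: 8.97
ee_pos: [0.5793, 0.2339, 0.1432]
ee_rot: [0.194, 0.981, -0.0, -0.0]
force: [-1.5, -0.3, -3.3]
finger_gap: 0.0513
finger_force: 43.2
[ 2.300e+00 -0.000e+00  5.900e+00 -5.000e-01 -1.000e-01 -3.200e+00
  1.434e+02  5.120e+01] [ 2.2700e+00  0.0000e+00  5.8700e+00 -4.0000e-02  2.7000e-01 -3.5700e+00
  1.4337e+02  5.1190e+01] 9.1167
time: 9.45
ee_pos: [0.5792, 0.2339, 0.1416]
ee_rot: [0.194, 0.981, -0.0, -0.0]
force: [-0.2, -0.7, -4.4]
finger_gap: 0.0513
finger_force: 43.2
[  2.2   0.    4.3   0.3  -1.   -3.6 141.8  51.2] [  2.17   0.     4.27   0.39  -0.41  -3.81 141.75  51.2 ] 9.6
```

```bash
python3 -m handwheel '[{"linear":[0,0,0.5],"twist":0,"gripper":1},{"linear":[0,0,1],"twist":0,"gripper":1},{"linear":[0,0,1.5],"twist":0,"gripper":1},{"linear":[0,0,1.5],"twist":0,"gripper":1}]' 40 >/dev/null;python3 r.py

```

```text
[ 2.200e+00  3.000e-01  2.800e+00 -1.000e-01 -5.000e-01 -3.900e+00
  1.403e+02  5.100e+01] [ 2.2000e+00  3.0000e-01  2.7300e+00 -1.1000e-01 -5.1000e-01 -3.8100e+00
  1.4024e+02  5.0910e+01] 10.0833
```

```bash
python3 -m handwheel '[{"linear":[0,0,0.3],"twist":0,"gripper":1},{"linear":[0,0,0.6],"twist":0,"gripper":1},{"linear":[0,0,1],"twist":0,"gripper":1},{"linear":[0,0,1],"twist":0,"gripper":1}]' 40 >/dev/null;python3 r.py

```

```text
[  2.3   0.4   2.   -1.5  -2.6  -1.1 139.5  51.1] [  2.27   0.43   2.    -2.26  -1.59  -1.18 139.5   51.22] 10.5667
```

Contact felt (about 2.7 N lifted, some sideways). Let go.

```bash
python3 -m handwheel '[{"linear":[0,0,0],"twist":0,"gripper":0.5},{"linear":[0,0,0],"twist":0,"gripper":0},{"linear":[0,0,0],"twist":0,"gripper":0},{"linear":[0,0,0],"twist":0,"gripper":0},{"linear":[0,0,0],"twist":0,"gripper":0},{"linear":[0,0,0],"twist":0,"gripper":0},{"linear":[0,0,0],"twist":0,"gripper":0},{"linear":[0,0,0],"twist":0,"gripper":0},{"linear":[0,0,0],"twist":0,"gripper":0},{"linear":[0,0,0],"twist":0,"gripper":0}]'
python3 -m handwheel '[{"linear":[0,0,-5],"twist":0,"gripper":0},{"linear":[0,0,-15],"twist":0,"gripper":0},{"linear":[0,0,-30],"twist":0,"gripper":0},{"linear":[0,0,-50],"twist":0,"gripper":0},{"linear":[0,0,-75],"twist":0,"gripper":0},{"linear":[0,0,-100],"twist":0,"gripper":0},{"linear":[0,0,-120],"twist":0,"gripper":0},{"linear":[0,0,-130],"twist":0,"gripper":0},{"linear":[0,0,-130],"twist":0,"gripper":0},{"linear":[0,0,-130],"twist":0,"gripper":0},{"linear":[0,0,-130],"twist":0,"gripper":1},{"linear":[0,0,-130],"twist":0,"gripper":1},{"linear":[0,0,-130],"twist":0,"gripper":1},{"linear":[0,0,-130],"twist":0,"gripper":1}]'
cat > k.py <<'E'
from station import *
from h import *
import cv2,sys
s=get_state();c=camera("wrist");T=toolT(s)@c["hand_eye"];P=cloud(c,T);np.savez("pics/w4.npz",T=T,**c)
print(s["ee_pos"],s["force"]);ok=c["range_z"]>0
d=np.hypot(P[...,0]-.578,P[...,1]-.235)
for lo,hi in [(.120,.132),(.172,.190),(.193,.205)]:
    m=ok&(d<.034)&(P[...,2]>lo)&(P[...,2]<hi);w=P[m]
    if m.sum():print(lo,m.sum(),((w.min(0)+w.max(0))/2).round(4),np.ptp(w,0).round(3),w.mean(0).round(4),np.median(w[:,2]).round(4))
cv2.imwrite(sys.argv[1],np.clip(c["frame"][:,:,::-1]*1.8,0,255).astype(np.uint8))
E
python3 k.py pics/w4.png
```

```text
time: 11.4
ee_pos: [0.5794, 0.234, 0.1393]
ee_rot: [0.194, 0.981, 0.0, 0.0]
force: [-0.4, -0.9, 0.6]
finger_gap: 0.0856
finger_force: 0.0
time: 12.57
ee_pos: [0.5788, 0.2339, 0.2681]
ee_rot: [0.194, 0.981, -0.001, -0.001]
force: [-0.1, -0.7, -0.6]
finger_gap: 0.0385
finger_force: 0.0
[0.57882801 0.23387835 0.26814521] [-0.08278613 -0.68591765 -0.58109604]
0.12 560 [0.569  0.2351 0.1263] [0.044 0.06  0.011] [0.5599 0.2414 0.1243] 0.1243
0.172 2498 [0.5782 0.2346 0.1811] [0.053 0.053 0.018] [0.5746 0.2362 0.181 ] 0.181
0.193 898 [0.5784 0.2348 0.1962] [0.025 0.025 0.006] [0.5776 0.235  0.1969] 0.1969
```

View pics/w4.png

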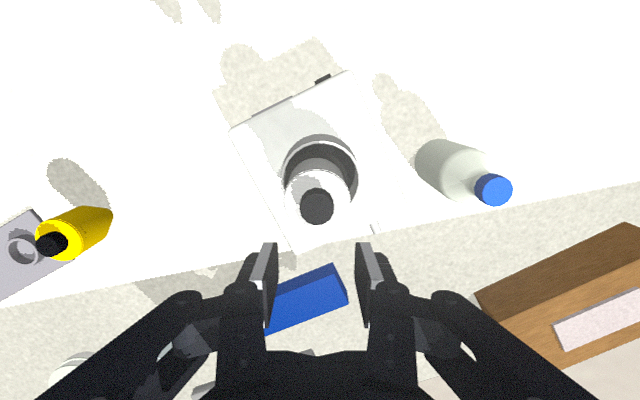

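Funnel nested upright (knob at (317,205) → (0.5784,0.2348), top 0.197). Close and approach the knob.

```bash
python3 -m handwheel '[{"linear":[0.7,0.7,0],"twist":0,"gripper":1},{"linear":[0.7,0.7,0],"twist":0,"gripper":1},{"linear":[0.7,0.7,0],"twist":0,"gripper":1},{"linear":[0.7,0.7,0],"twist":0,"gripper":1},{"linear":[0.7,0.7,0],"twist":0,"gripper":1},{"linear":[0.7,0.7,0],"twist":0,"gripper":1},{"linear":[0.7,0.7,15],"twist":0,"gripper":1},{"linear":[0.7,0.7,30],"twist":0,"gripper":1},{"linear":[0.7,0.7,45],"twist":0,"gripper":1},{"linear":[0.7,0.7,55],"twist":0,"gripper":1},{"linear":[0.7,0.7,62],"twist":0,"gripper":1},{"linear":[0.7,0.7,65],"twist":0,"gripper":1},{"linear":[0.7,0.7,65],"twist":0,"gripper":1},{"linear":[0.7,0.7,65],"twist":0,"gripper":1},{"linear":[0.7,0.7,65],"twist":0,"gripper":1}]' 40
sed -i 's/.5773,.2348,.1375/.5784,.2348,.197/' r.py; python3 r.py
```

```text
time: 13.87
ee_pos: [0.5796, 0.235, 0.2053]
ee_rot: [0.194, 0.981, 0.001, 0.001]
force: [-0.9, 0.2, -0.1]
finger_gap: 0.0002
finger_force: 0.0
[ 9.000e-01 -5.000e-01  8.100e+00  2.000e-01 -3.000e-01  3.000e-01
  2.051e+02 -2.000e-01] [ 9.7000e-01 -5.7000e-01  8.2000e+00 -2.3000e-01  5.0000e-02  1.1000e-01
  2.0521e+02 -1.6000e-01] 14.0167
```

```bash
python3 -m handwheel '[{"linear":[1,-0.5,1.5],"twist":0,"gripper":1},{"linear":[1,-0.5,3],"twist":0,"gripper":1},{"linear":[1,-0.5,4.5],"twist":0,"gripper":1},{"linear":[1,-0.5,6],"twist":0,"gripper":1},{"linear":[1,-0.5,7],"twist":0,"gripper":1},{"linear":[1,-0.5,8],"twist":0,"gripper":1},{"linear":[1,-0.5,8.5],"twist":0,"gripper":1},{"linear":[1,-0.5,9],"twist":0,"gripper":1},{"linear":[1,-0.5,9],"twist":0,"gripper":1}]'; python3 r.py
python3 -m handwheel '[{"linear":[0,0,0.5],"twist":0,"gripper":1},{"linear":[0,0,1],"twist":0,"gripper":1},{"linear":[0,0,1.5],"twist":0,"gripper":1},{"linear":[0,0,1.5],"twist":0,"gripper":1}]'; python3 r.py
```

```text
time: 14.77
ee_pos: [0.5779, 0.2348, 0.1957]
ee_rot: [0.194, 0.981, 0.0, 0.0]
force: [-0.9, 0.5, 4.3]
finger_gap: 0.0003
finger_force: 1.6
[-5.000e-01  1.000e-01 -1.400e+00 -6.000e-01 -3.000e-01  3.800e+00
  1.956e+02 -1.000e-01] [-4.7000e-01  1.0000e-01 -1.3700e+00 -8.4000e-01  1.9000e-01  3.5000e+00
  1.9563e+02  0.0000e+00] 14.9167
time: 15.25
ee_pos: [0.5778, 0.2348, 0.1937]
ee_rot: [0.194, 0.981, -0.0, -0.0]
force: [-0.3, -0.0, 1.9]
finger_gap: -0.0002
finger_force: 1.5
[ -0.5   0.2  -3.3  -1.   -0.4   2.1 193.7   0.2] [-5.0000e-01  2.0000e-01 -3.3000e+00 -8.3000e-01 -2.4000e-01  2.3800e+00
  1.9368e+02 -9.0000e-02] 15.4
```

```bash
python3 -m handwheel '[{"linear":[0,0,0.5],"twist":0,"gripper":1},{"linear":[0,0,1],"twist":0,"gripper":1},{"linear":[0,0,1.5],"twist":0,"gripper":1},{"linear":[0,0,2],"twist":0,"gripper":1},{"linear":[0,0,2.5],"twist":0,"gripper":1},{"linear":[0,0,2.5],"twist":0,"gripper":1}]'|grep force; python3 r.py
```

```text
force: [0.3, -0.6, 2.5]
finger_force: 1.4
[ -0.5   0.2  -5.8  -1.3  -0.    1.6 191.2  -0.3] [-5.3000e-01  2.7000e-01 -5.8300e+00 -9.4000e-01  4.7000e-01  2.4800e+00
  1.9116e+02 -3.0000e-02] 16.05
```

```bash
python3 -m handwheel '[{"linear":[0,0,0.3],"twist":0,"gripper":1},{"linear":[0,0,0.6],"twist":0,"gripper":1},{"linear":[0,0,1],"twist":0,"gripper":1},{"linear":[0,0,1],"twist":0,"gripper":1}]'|grep force; python3 r.py
```

```text
force: [-0.7, 0.2, 3.2]
finger_force: 1.5
[-5.000e-01  2.000e-01 -6.700e+00 -4.000e-01 -8.000e-01  2.500e+00
  1.903e+02 -1.000e-01] [-5.0000e-01  2.3000e-01 -6.7000e+00 -8.6000e-01 -1.0000e-01  2.7300e+00
  1.9028e+02  6.0000e-02] 16.5333
```

```bash
python3 -m handwheel '[{"linear":[0,0,0.3],"twist":0,"gripper":1},{"linear":[0,0,0.6],"twist":0,"gripper":1},{"linear":[0,0,0.8],"twist":0,"gripper":1},{"linear":[0,0,0.8],"twist":0,"gripper":1}]'|grep force; python3 r.py
```

```text
force: [-0.7, 0.5, 4.7]
finger_force: 2.2
[-5.000e-01  2.000e-01 -7.300e+00  4.000e-01 -1.000e+00  3.900e+00
  1.897e+02 -1.000e-01] [-4.3000e-01  2.0000e-01 -7.3000e+00 -3.9000e-01 -4.3000e-01  4.6600e+00
  1.8975e+02  1.0000e-01] 17.0167
```

```bash
python3 -m handwheel '[{"linear":[0,0,0.3],"twist":0,"gripper":1},{"linear":[0,0,0.6],"twist":0,"gripper":1},{"linear":[0,0,0.6],"twist":0,"gripper":1}]'|grep force; python3 r.py
```

```text
force: [-1.0, 0.0, 6.5]
finger_force: 3.3
[-3.000e-01  1.000e-01 -7.300e+00 -1.200e+00 -6.000e-01  6.500e+00
  1.897e+02  2.000e-01] [-3.3000e-01  3.0000e-02 -7.3000e+00 -1.4000e+00 -2.6000e-01  6.8100e+00
  1.8971e+02  1.0000e-02] 17.4167
```

Hard stop at about 0.1897, ~3.6 N/mm. Raise the push.

```bash
python3 -m handwheel '[{"linear":[0,0,0.4],"twist":0,"gripper":1},{"linear":[0,0,0.8],"twist":0,"gripper":1},{"linear":[0,0,1.2],"twist":0,"gripper":1},{"linear":[0,0,1.2],"twist":0,"gripper":1}]'|grep force; python3 r.py
```

```text
force: [-2.6, -0.9, 10.0]
finger_force: 5.1
[-1.000e-01 -2.000e-01 -7.300e+00 -2.000e+00 -8.000e-01  1.040e+01
  1.897e+02  5.000e-01] [-1.0000e-01 -2.0000e-01 -7.3300e+00 -2.1100e+00 -5.1000e-01  1.0510e+01
  1.8965e+02  2.0000e-01] 17.9
```

```bash
python3 -m handwheel '[{"linear":[0,0,0.5],"twist":0,"gripper":1},{"linear":[0,0,1],"twist":0,"gripper":1},{"linear":[0,0,1.5],"twist":0,"gripper":1},{"linear":[0,0,1.5],"twist":0,"gripper":1}]'|grep force; python3 r.py
```

```text
force: [-4.0, -0.1, 14.9]
finger_force: 7.3
[  0.2  -0.5  -7.4  -3.9  -1.2  14.8 189.6  -0.4] [  0.23  -0.5   -7.4   -3.38  -1.32  14.5  189.57  -0.  ] 18.3833
```

```bash
python3 -m handwheel '[{"linear":[0,0,0.3],"twist":0,"gripper":1},{"linear":[0,0,0.3],"twist":0,"gripper":1},{"linear":[0,0,0.3],"twist":0,"gripper":1},{"linear":[0,0,0.3],"twist":0,"gripper":1},{"linear":[0,0,0.3],"twist":0,"gripper":1},{"linear":[0,0,0.3],"twist":0,"gripper":1},{"linear":[0,0,0.3],"twist":0,"gripper":1},{"linear":[0,0,0.3],"twist":0,"gripper":1},{"linear":[0,0,0.3],"twist":0,"gripper":1},{"linear":[0,0,0.3],"twist":0,"gripper":1},{"linear":[0,0,0.3],"twist":0,"gripper":1},{"linear":[0,0,0.3],"twist":0,"gripper":1},{"linear":[0,0,0.3],"twist":0,"gripper":1},{"linear":[0,0,0.3],"twist":0,"gripper":1}]'|grep force; python3 r.py
```

```text
force: [-4.7, -0.8, 15.8]
finger_force: 7.7
[  0.3  -0.5  -7.4  -3.9  -1.   15.5 189.6  -0. ] [  0.3   -0.57  -7.4   -3.71  -0.74  15.62 189.57  -0.  ] 19.7
```

Held at 15.6 N for over 1.2 s. Retreat straight up and check.

```bash
python3 -m handwheel '[{"linear":[0,0,-2],"twist":0,"gripper":1},{"linear":[0,0,-4],"twist":0,"gripper":1},{"linear":[0,0,-8],"twist":0,"gripper":1},{"linear":[0,0,-15],"twist":0,"gripper":1},{"linear":[0,0,-30],"twist":0,"gripper":1},{"linear":[0,0,-50],"twist":0,"gripper":1},{"linear":[0,0,-70],"twist":0,"gripper":1},{"linear":[0,0,-80],"twist":0,"gripper":1},{"linear":[0,0,-80],"twist":0,"gripper":1},{"linear":[0,0,-80],"twist":0,"gripper":1},{"linear":[0,0,-80],"twist":0,"gripper":1}]'; sed -i 's/(.120,.132),(.172,.190),(.193,.205)/(.112,.121),(.164,.180),(.186,.198)/' k.py; python3 k.py pics/w5.png
```

```text
time: 20.62
ee_pos: [0.5771, 0.2347, 0.2643]
ee_rot: [0.194, 0.981, -0.001, -0.001]
force: [-0.3, 0.8, -0.1]
finger_gap: -0.0002
finger_force: 0.0
[0.57711978 0.23467118 0.26431348] [-0.26859585  0.76209782 -0.07780002]
0.112 596 [0.5694 0.2332 0.1164] [0.045 0.064 0.005] [0.5601 0.2384 0.1169] 0.117
0.164 2383 [0.5785 0.2349 0.1721] [0.053 0.053 0.016] [0.5749 0.2365 0.1736] 0.1738
0.186 874 [0.579  0.235  0.1889] [0.025 0.025 0.006] [0.5783 0.2353 0.1896] 0.1897
```

View pics/w5.png

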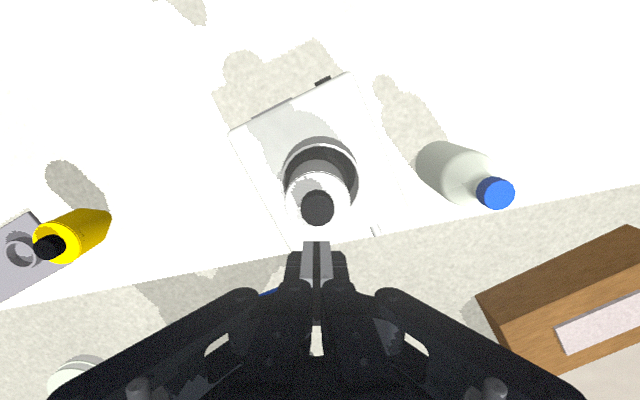

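The funnel stands upright at (318,190). The flange is at 0.117, which is rim + 2 mm, so the seat is home.

```bash
python3 -c "
from station import *
print(hand_in())"
```

```text
the job is handed in; nothing more can be done
None
```

The tapered funnel is in the pump seat, pressed to the hard stop and held at about 15.6 N for over a second. It was left standing upright with the arm clear, and the job was handed in after about 21 s of robot time.

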